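Close and lock the wire feeder's hatch with a fingertip

TASK

The service panel on top of the wire feeder has been left part open: with a fingertip, push it along its rails until it is fully home against its stop at the cam fastener. Then set a fingertip in the slot of the quarter-turn fastener and turn it clockwise (seen from above) the full quarter turn, so that its tongue lies over the panel and locks it. Do not lift the panel off its rails, leave everything else on the bench where it is, and finish clear of everything.

Things in the scene. Friction and masses are not known exactly. Their poses are not given: they have to be found in the camera images.
- feeder: wire feeder: blue case lying on its side, fixed, 200 mm (x) by 440 mm (y), 136 mm tall. Origin on the bench under the hatch; case spans x -100..100, y -240..200 mm. The panel slides along y on a ledge 125 mm above the bench between guide rails (inner faces x = +-72.5 mm, tops 136 mm up, y -240..70 mm); a step at y = 70 mm stops it. Beyond it the cam sits on a deck 131 mm up. Yaw within 0.3 rad of 0.
- panel: loose bare-metal hatch panel, 140 mm (x) by 160 mm (y) by 5 mm, about 0.35 kg, axes as the feeder's. Origin: centre of its underside. Starts 30 to 70 mm short of home and slides towards feeder +y. At its +y edge a keeper rib, 30 mm long, 6 mm wide, stands 5 mm above the panel; the cam's tooth hooks behind it. An upright flange stands at its -y edge.
- panel_flange (a point): on the panel: middle of the outer (-y) face of its upright flange, half-way up, 80 mm from the panel's origin along -y and 17 mm above its underside. The flange is 110 mm long (x), 5 mm thick, its top 29 mm above the panel's underside. Push here towards +y; the ledge behind it is clear.
- cam_axis (a point): on the cam fastener's vertical axis, at its slot's floor: feeder x = 0, y = 125 mm, 135 mm above the bench. A steel disc of 104 mm diameter, top 151 mm above the bench, with a straight slot across its middle 40 mm wide, 84 mm long, 16 mm deep, closed at both ends, centred on the axis.
- tongue_tip (a point): end of the cam's dark steel tongue, 81 mm from the cam's axis, 140 mm above the bench. The tongue, 24 mm wide and 6 mm thick, sticks out of the disc in line with the slot; under its end a tooth reaches down to 2 mm above the panel. Locked, it points to feeder -y, over the panel.
- cam (a joint): angle of the cam, rad: 0 unlocked, tongue along feeder +x and slot along feeder x; grows clockwise seen from above to 1.571 at a hard stop, locked, tongue towards feeder -y, slot along feeder y. Starts between 0 and 0.35. Friction about 0.1 N m; stays where left, no spring. If the panel is not home its rib fouls the tooth.
- panel_home (a point): fixed point on the feeder where the panel's origin is when the panel is fully home: feeder x = 0, y = -10 mm, 125 mm above the bench.
- tin: small glass jar, 34 mm diameter, 40 mm tall, standing loose on the feeder's deck in the corner beside the cam (near feeder x = -78, y = +178 mm); leave alone. Origin under its centre.
- magnet: grey welding angle magnet about 70 by 90 by 18 mm lying on the bench just beyond the feeder; leave alone. Origin on its underside.
- tube: offcut of 40 mm square steel tube, 150 mm long, lying on the bench just beyond the feeder; leave alone. Origin under its centre.
- spool: copper welding wire spool, 150 mm diameter, 50 mm tall, flat on the bench to the left; leave alone. Origin under its centre.
- hammer: hammer lying on the bench to the right; leave alone.
- wrench: steel wrench lying on the bench to the left; leave alone.
- can: can, 64 mm diameter, 150 mm tall, standing on the bench at the left, farther out; leave alone. Origin under its centre.
- mug: white mug, 80 mm diameter, 90 mm tall, standing on the bench at the right; leave alone. Origin under its centre.

How it is judged:
On the way, in this order (a step that is already met when the one before it is completed fails the run):
1. the panel is pushed fully home (within 5 mm) before the cam is turned (y of panel in the frame of feeder above -0.015 m and z of panel in the frame of feeder below 0.131 m and value of joint cam below 0.7 rad), for 0.2 s.
2. the cam is turned until locked with the panel home (y of panel in the frame of feeder above -0.015 m and z of panel in the frame of feeder below 0.131 m and value of joint cam above 1.4 rad), for 0.2 s.
At the end, for the whole second after the job is handed in: The panel lies flat on its ledge within 5 mm of fully home and at rest, and the cam is turned past 1.4 rad (80 degrees) of its 1.571 rad travel (all of step 2 and angle between panel's own z axis and vertical below 0.06 rad and linear speed of panel below 0.02 m/s); the robot touches nothing.
It fails at once if the panel is lifted more than 12 mm off its ledge (z of panel in the frame of feeder above 0.137 m).
It fails at once if something else on the bench is moved more than 30 mm (distance of any of tin, magnet, tube, spool, hammer, wrench, can, mug from where it was at the start of the episode above 0.03 m).
It also fails if it takes over 48 s, if anything falls off the work surface, if the arm or the gripper's body presses on something with over 40 N, if the wrist force passes 120 N, or if a joint passes its speed limit or range.

ROBOT

A 6-joint arm with a two-finger parallel gripper is mounted at the origin on the work surface. World frame = base frame: x ahead of the robot, y to its left, z up, the work surface at z = 0. Lengths are in m, angles in rad, forces in N, time in s.
With the tool pointing down it reaches from about 0.375 to 0.925 m from the base axis. Payload 5.7 kg.
Tool frame: the origin (TCP) lies at the very end of the fingers, on their centre line; the grasp point (between the pads) lies 19 mm behind it; z points along the fingers, y is the line along which they close (so a half turn about z gives the same grasp; the last joint's range is limited). The gripper opens to 85 mm and grips with 20 to 120 N. Pads are 22 mm wide; open, the fingers measure 114 mm over their backs; the gripper's body (76 mm by 85 mm) begins 54 mm behind the grasp point. The pads swing forward as they close: fully open they stand 13 mm farther back than shut.
Start: joints at [1.006, 0.359, 1.51, -0, 1.272, -0.115], TCP at [0.261, 0.54, 0.231] pointing down, gripper open.
Joint ranges: [-2.97, 2.97], [-1.01, 2.36], [0.21, 2.38], [-0.96, 4.11], [0.2, 2.71], [-2.98, 2.98]. Speed limits (rad/s): [2.39, 2.39, 3.14, 3.14, 3.14, 3.14].

INTERFACE

Orientations are given as a unit quaternion [x, y, z, w].
In Python, from cell import r gives the robot as it stands. The module is installed in compiled form; this text tells all that it offers.
- The arm moves only by the tool play_rows, never from a script. Its argument "commands" is a list of rows, each a list of 2 entries, a list of its own where there are three numbers: the shift along the world's x, y, z in mm, then the turn about the world's z in rad. In form: [[[x, y, z], turn], ...]. A call has 1 to 12 rows; each row is the pose to reach, as a shift and turn from the pose commanded when the call began; what a row does not reach only later rows make up. A row lasts 1/12 s, in which the tool goes at most 41.7 mm and 7.16 degrees, less where a joint would pass 70% of its speed; a pose out of reach is approached as far as the arm can. A call with a gripper value outside its range is refused whole. "hand" is the finger opening in mm, from 0 to 85.4, set as the call begins (left out, the last holds). The fingers move at their own pace and stop on an object; "newtons" is the grip in N (left out, the last holds). Time passes only in rows, so rows that repeat a pose let the fingers close. It gives the time, the measured TCP pose, the force, the opening and the grip force at its end, in the units of the state.
- r.observe(): the state, without advancing time (a new reading comes with each control period).
- r.grab_frame(name): name is "side" or "top"; returns (picture, depth): 400x640x3 uint8, blue, green, red; 400x640 float32, m along the optical axis (not along the pixel's ray), 0 where there is no reading.
- r.get_calibration(name): a dict with "fx", "fy", "cx", "cy" (pixels), "R" (3x3) and "t" (3): a world point X has camera coordinates R X + t. Camera axes: x right, y down, z forward; pixel columns grow to the right and rows downward; lengths in m; the calibration is good to about 2 mm. A picture is of the moment at which its call begins. get_calibration takes no time and is no camera call.
- r.hand_in(): hands the job in; it is judged then, once.
The state is a dict: "clock": time; "joints": joint angles; "qvel": joint speeds; "effort": joint torques, N m; "tool_pos": TCP position; "orientation": TCP orientation; "force": force on the tool from outside, world axes, zero at the start; "ft_torque": the same for the moment, N m; "finger_gap": finger opening in m; "grip_force": force on a finger pad.
Only numpy, scipy, OpenCV 4.12 (cv2) and the standard library are available. Lean on these libraries where they do the work, as an engineer would, in place of code of your own. Each camera call takes 0.05 s, during which the arm holds its last target. There are 200 camera calls.

## Working session

There is one attempt and no reset: what is moved stays moved. The work goes in short steps, Python scripts to look and compute and a tool call to move; the robot and the scene stay as the last step left them, time stands still between calls to the robot, and variables do not carry over. Pictures are saved under pics/ and viewed, at most 10 in all, crops included, and the job is handed in when it is done.

Besides the shell and the picture viewer there is one more tool, called after "Request:" as name(argument=value, ...), one argument or row to a line, values as JSON. play_rows: Moves the arm, as the interface text tells. Its arguments: {"type":"object","properties":{"commands":{"type":"array","items":{"type":"array"}},"hand":{"type":"number"},"newtons":{"type":"number"}},"required":["commands"]}

```bash
mkdir -p pics
cat > h.py <<'E'
import numpy as np,cv2
from cell import r
def world(name,px,d):
    c=r.get_calibration(name);px=np.atleast_2d(px).astype(float)
    P=np.c_[(px[:,0]-c["cx"])/c["fx"],(px[:,1]-c["cy"])/c["fy"],np.ones(len(px))]*np.asarray(d).reshape(-1,1)
    return (P-np.array(c["t"]))@np.array(c["R"])
def cloud(name,d):
    v,u=np.nonzero(d>0);return np.c_[u,v],world(name,np.c_[u,v],d[v,u])
def proj(name,X):
    c=r.get_calibration(name);p=np.atleast_2d(X)@np.array(c["R"]).T+c["t"]
    return np.c_[p[:,0]/p[:,2]*c["fx"]+c["cx"],p[:,1]/p[:,2]*c["fy"]+c["cy"]]
E
python3 - <<'E'
from h import *
s=r.observe();print(s)
for n in("top","side"):
    p,d=r.grab_frame(n);cv2.imwrite(f"pics/{n}0.png",p);np.save(f"{n}0.npy",d)
    c=r.get_calibration(n);print(n,-np.array(c["R"]).T@c["t"],c["fx"])
E
```

```text
{'clock': 0.0, 'joints': array([ 1.00588526e+00,  3.59494821e-01,  1.51149956e+00,  3.09071170e-05,
        1.27246600e+00, -1.15116691e-01]), 'qvel': array([ 2.56461430e-04,  1.10231040e-03, -2.68206625e-04,  9.80015412e-04,
        3.37691253e-05,  2.24245672e-03]), 'effort': array([ 3.73544972e-04, -5.27612829e+01, -2.78626263e+01, -1.40336906e-04,
        1.31186188e-02, -2.55473765e-06]), 'tool_pos': array([0.2604941 , 0.5397194 , 0.23043409]), 'orientation': array([ 2.23010485e-01,  9.74815599e-01, -8.75478191e-04, -3.25366029e-04]), 'force': array([ 0.257977  , -0.23058959, -0.48016019]), 'ft_torque': array([0.00883224, 0.01565466, 0.0530726 ]), 'grip_force': 0.0, 'finger_gap': 0.0848838271705494}
top [ 0.34131424 -0.0209421   1.64773121] 481.85868648391124
side [-0.28446295 -0.81969126  1.06904071] 459.911029341558
```

View pics/top0.png

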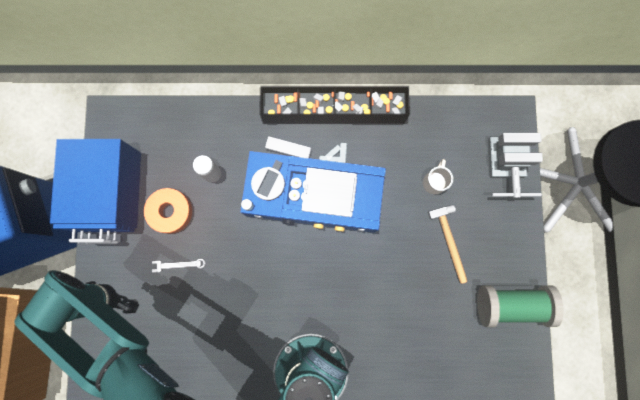

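View pics/side0.png

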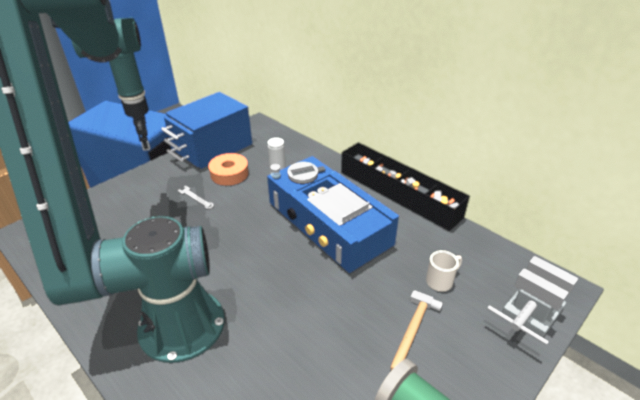

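The top view shows the feeder around (313,190) with its cam at (268,182), the panel at (330,192), and the jar at (247,204). +y points left and +x points up. The tongue points up and to the right, towards (278,165). Next I'll measure with depth.

Run:
```python
from h import *
p=cv2.imread("pics/top0.png");d=np.load("top0.npy")
px,X=cloud("top",d)
m=(X[:,2]>.115)&(X[:,2]<.148)&(abs(X[:,1]-.02)<.32)&(X[:,0]>.3)&(X[:,0]<.85)&(px[:,0]>235)&(px[:,0]<392)&(px[:,1]>145)&(px[:,1]<240)
print(m.sum(),np.histogram(X[m,2],bins=16))
mask=np.zeros(d.shape,np.uint8);mask[px[m,1],px[m,0]]=1
n,l,st,_=cv2.connectedComponentsWithStats(mask);k=1+st[1:,4].argmax()
mm=l[px[:,1],px[:,0]]==k
rect=cv2.minAreaRect((X[mm,:2]*1000).astype(np.float32));print(rect,cv2.boxPoints(rect))
# bright disc & panel
h=cv2.resize(p[145:240,232:396],None,fx=4.8,fy=4.8,interpolation=cv2.INTER_CUBIC)
cv2.imwrite("pics/crop0.png",h)
```

```text
7521 (array([  25,   60,  153,  317,  575,  833, 1003, 1087, 1072,  881,  651,
        408,  205,  104,   63,   84]), array([0.1150042 , 0.11706339, 0.11912258, 0.12118177, 0.12324095,
       0.12530014, 0.12735933, 0.12941852, 0.13147771, 0.1335369 ,
       0.13559609, 0.13765527, 0.13971446, 0.14177365, 0.14383284,
       0.14589203, 0.14795122]))
((589.1849975585938, -9.600204467773438), (440.5659484863281, 201.74366760253906), 82.70254516601562) [[ 461.14975 -215.28612]
 [ 661.2593  -240.9117 ]
 [ 717.2202   196.08571]
 [ 517.1107   221.71129]]
```

View pics/crop0.png

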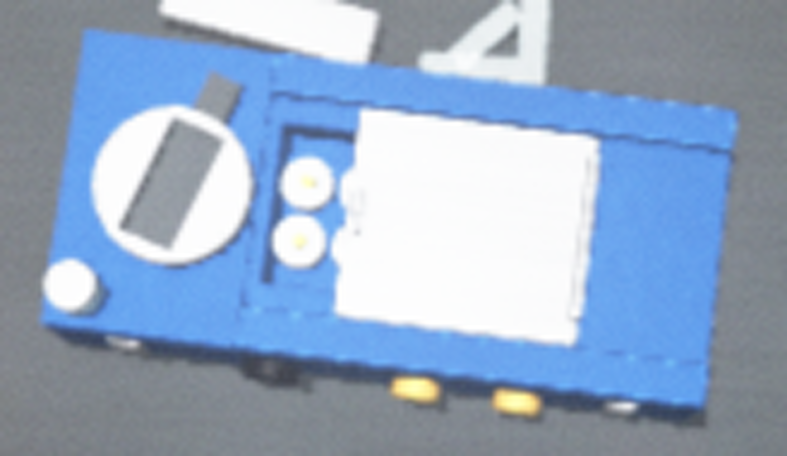

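The crop shows the disc at (172,185), with the slot and tongue rotated about 20–25° clockwise from feeder +x. The panel's -y flange runs from (597,140) to (577,343). The fitted rectangle is 440×202 mm, which matches the case. Now I'll cross-check the cam and the panel.

```bash
cat >> h.py <<'E'
yaw=np.arctan2(-(717.22-661.26),196.09+240.91)
ex=np.array([np.cos(yaw),np.sin(yaw)]);ey=np.array([-np.sin(yaw),np.cos(yaw)])
O=np.array([.5892,-.0096])+.02*ey
def F2W(x,y,z): return np.r_[O+x*ex+y*ey,z]
def W2F(P): 
    q=np.asarray(P)[...,:2]-O; return np.stack([q@ex,q@ey],-1)
def atz(name,uv,z):
    a=world(name,uv,1.)[0];b=world(name,uv,2.)[0];return a+(b-a)*(z-a[2])/(b[2]-a[2])
E
python3 - <<'E'
from h import *
f=lambda u,v:(u/4.8+232-.4,v/4.8+145-.4)
print("yaw",yaw,"O",O)
for n,u,v,z in [("disc",172,185,.151),("slot a",178,118,.151),("slot b",222,140,.151),("slot c",170,250,.151),("slot d",121,227,.151),("tongueend",224,80,.143),("pan-y",598,140,.154),("pan -y b",577,343,.154),("pan+y",357,110,.13),("pan+yb",337,315,.13)]:
    P=atz("top",f(u,v),z);print(n,P[:2].round(4),(W2F(P)*1000).round(1))
for n in("top","side"):
    d=np.load(n+"0.npy");px,X=cloud(n,d);q=W2F(X);
    # flange
    m=(abs(q[:,0])<.05)&(X[:,2]>.143)&(X[:,2]<.165)&(q[:,1]<-.02)&(q[:,1]>-.23)
    print(n,"flange",m.sum(),np.percentile(q[m,1],[5,25,50,75,95]) if m.any() else"", np.percentile(X[m,2],[50,95]) if m.any() else "")
    m=(np.hypot(q[:,0],q[:,1]-.125)<.06)&(X[:,2]>.145)&(X[:,2]<.16)
    print("disc",m.sum(),q[m].mean(0),X[m,2].mean())
print("cam",F2W(0,.125,.135))
E
```

```text
yaw -0.12736177610256813 O [0.59174035 0.01023801]
disc [0.6058 0.1324] [ -1.6 123. ]
slot a [0.6506 0.1292] [ 43.3 125.4]
slot b [0.6359 0.1   ] [32.4 94.6]
slot c [0.5627 0.1331] [-44.4 118.2]
slot d [0.5779 0.1654] [-33.5 152.2]
tongueend [0.6781 0.0998] [74.2 99.8]
pan-y [ 0.6356 -0.1474] [  63.5 -150.8]
pan -y b [ 0.5015 -0.1323] [ -71.4 -152.9]
pan+y [0.6606 0.0116] [68.1 10.1]
pan+yb [0.5225 0.0243] [-70.5   5.1]
top flange 58 [-0.15102616 -0.15010955 -0.14849654 -0.14722164 -0.14640681] [0.15271418 0.15980384]
disc 503 [-4.46834075e-05  1.23429180e-01] 0.1509010697218352
side flange 98 [-0.15125739 -0.14958157 -0.14823817 -0.14687147 -0.14466472] [0.15168924 0.15695284]
disc 339 [-0.00578188  0.12221631] 0.15113175975130713
cam [0.60761757 0.13422556 0.135     ]
```

Everything agrees: the panel is about 61 mm short of home and the cam is at about 0.32 rad. I'll close the fingers and move behind the flange.

Request:
play_rows(
  commands=[
    [[15,-36,0],0.05],
    [[30,-72,0],0.1],
    [[45,-108,0],0.15],
    [[60,-144,0],0.2],
    [[75,-180,0],0.25],
    [[90,-216,0],0.3],
    [[105,-252,0],0.32],
    [[120,-288,0],0.32],
    [[135,-324,0],0.32],
    [[150,-360,0],0.32],
    [[165,-390,0],0.32],
    [[165,-390,0],0.32],
  ],
  hand=0,
  newtons=30,
)

```text
clock: 1.1
tool_pos: [0.4284, 0.1456, 0.2313]
orientation: [0.067, 0.998, -0.001, 0.001]
force: [0.3, 0.5, -0.1]
finger_gap: -0.0003
grip_force: 0.0
```

Request:
play_rows(
  commands=[
    [[15,-35,0],0],
    [[30,-70,0],0],
    [[45,-105,0],0],
    [[60,-140,0],0],
    [[75,-175,0],0],
    [[90,-210,0],0],
    [[105,-245,0],0],
    [[120,-280,0],0],
    [[135,-305,0],0],
    [[143,-324,0],0],
    [[143,-324,0],0],
    [[143,-324,0],0],
  ],
)

```text
clock: 2.1
tool_pos: [0.5689, -0.1739, 0.2305]
orientation: [0.066, 0.998, 0.0, -0.001]
force: [0.5, 0.9, 0.1]
finger_gap: -0.0002
grip_force: 0.0
```

Request:
play_rows(
  commands=[
    [[0,0,-25],0],
    [[0,0,-50],0],
    [[0,0,-70],0],
    [[0,0,-82],0],
    [[0,0,-90],0],
    [[0,0,-94],0],
    [[0,0,-94],0],
    [[0,0,-94],0],
  ],
)

```text
clock: 2.77
tool_pos: [0.5692, -0.1733, 0.1379]
orientation: [0.065, 0.998, -0.0, 0.0]
force: [0.5, 0.6, 0.3]
finger_gap: 0.0
grip_force: 0.0
```

Run:
```python
from h import *
s=r.observe();print(s["tool_pos"],W2F(s["tool_pos"]),s["force"])
```

```text
[ 0.5691754  -0.17328173  0.13790165] [ 0.00092807 -0.18489947] [0.53130446 0.62229808 0.28958027]
```

Request:
play_rows(
  commands=[
    [[1,8,0],0],
    [[2,16,0],0],
    [[3,23,0],0],
    [[4,29,0],0],
    [[5,35,0],0],
    [[5,41,0],0],
    [[6,47,0],0],
    [[7,53,0],0],
    [[8,59,0],0],
    [[8,65,0],0],
    [[9,70,0],0],
    [[9,70,0],0],
  ],
)

```text
clock: 3.77
tool_pos: [0.5777, -0.1023, 0.1371]
orientation: [0.065, 0.998, 0.0, -0.0]
force: [0.1, 0.7, -0.2]
finger_gap: -0.0002
grip_force: 0.0
```

Request:
play_rows(
  commands=[
    [[0,2,0],0],
    [[1,4,0],0],
    [[1,6,0],0],
    [[1,8,0],0],
    [[1,8,0],0],
  ],
)

```text
clock: 4.18
tool_pos: [0.5787, -0.0953, 0.1371]
orientation: [0.065, 0.998, 0.0, -0.0]
force: [-1.5, -0.6, 0.8]
finger_gap: -0.0001
grip_force: 0.0
```

Request:
play_rows(
  commands=[
    [[0,1,0],0],
    [[0,2,0],0],
    [[0,3,0],0],
    [[0,3,0],0],
  ],
)

```text
clock: 4.52
tool_pos: [0.5785, -0.093, 0.1372]
orientation: [0.065, 0.998, -0.0, -0.0]
force: [-2.0, -3.6, -0.4]
finger_gap: -0.0002
grip_force: 1.6
```

Request:
play_rows(
  commands=[
    [[0,1,0],0],
    [[0,2,0],0],
    [[0,3,0],0],
    [[0,3,0],0],
  ],
)

```text
clock: 4.85
tool_pos: [0.5776, -0.0924, 0.1372]
orientation: [0.064, 0.998, -0.002, -0.001]
force: [-4.1, -11.2, -0.1]
finger_gap: -0.0002
grip_force: 6.3
```

Run:
```python
from h import *
s=r.observe();print(s["tool_pos"],W2F(s["tool_pos"]),s["force"])
p,d=r.grab_frame("top")
cv2.imwrite("pics/crop1.png",cv2.resize(p[145:240,232:396],None,fx=4.8,fy=4.8,interpolation=cv2.INTER_CUBIC))
```

```text
[ 0.57761747 -0.09238425  0.137223  ] [-0.00097364 -0.10358492] [ -4.10965774 -11.20792665  -0.13326808]
```

View pics/crop1.png

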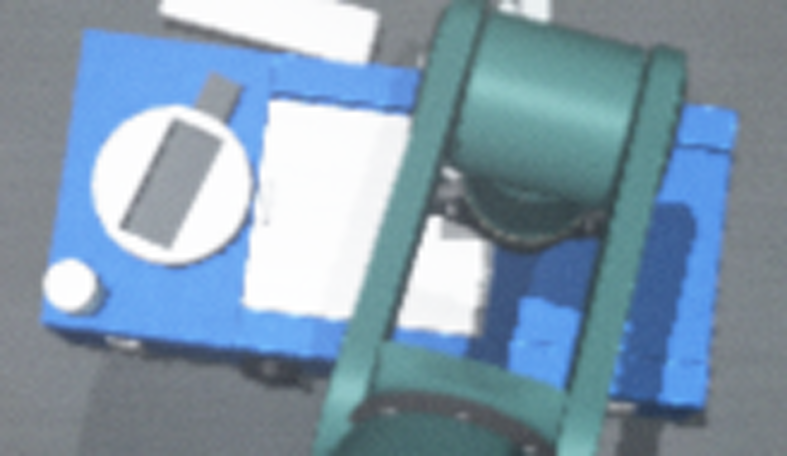

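The panel's front edge now lies on the step line, (268,100)–(245,305). The force rose to 11 N with no further travel, so it is home. I'll back off, rise, and go over the slot.

Request:
play_rows(
  commands=[
    [[-1,-10,0],0],
    [[-2,-20,0],0],
    [[-4,-30,0],0],
    [[-4,-30,30],0],
    [[-4,-30,60],0],
    [[-4,-30,80],0],
    [[0,0,80],-0.1],
    [[8,40,80],-0.2],
    [[16,80,80],-0.3],
    [[25,120,80],-0.32],
    [[35,160,80],-0.32],
    [[45,195,80],-0.32],
  ],
)

```text
clock: 5.9
tool_pos: [0.6242, 0.1074, 0.2175]
orientation: [0.223, 0.975, 0.001, 0.0]
force: [0.6, -0.1, -1.8]
finger_gap: 0.0002
grip_force: 0.0
```

Request:
play_rows(
  commands=[
    [[3,10,0],0],
    [[3,10,0],0],
    [[3,10,0],0],
  ],
)

```text
clock: 6.15
tool_pos: [0.6268, 0.1152, 0.217]
orientation: [0.222, 0.975, -0.0, -0.0]
force: [0.4, -0.3, -1.1]
finger_gap: -0.0002
grip_force: 0.0
```

Run:
```python
from h import *
s=r.observe();p=s["tool_pos"];print(p,W2F(p),s["orientation"],s["force"])
c=(-.0005,.124);a=.32
print((F2W(c[0]+.025*np.cos(a),c[1]-.025*np.sin(a),.14)-p)*1000)
q,d=r.grab_frame("top");px,X=cloud("top",d);f=W2F(X)
m=(abs(f[:,0]+.05)<.015)&(abs(X[:,2]-.13)<.02)&(f[:,1]<.03)&(f[:,1]>-.2)&(q[px[:,1],px[:,0]].min(1)>190)
print("panel visible y range",np.percentile(f[m,1],[1,99]) if m.any() else None)
```

```text
[0.62682202 0.11517903 0.21702359] [0.02146815 0.10854704] [ 2.22385322e-01  9.74958810e-01 -2.33930486e-04 -1.79867871e-04] [ 0.37887855 -0.28683035 -1.05589537]
[  2.7123694    7.30342912 -77.02358991]
panel visible y range [-0.0910938   0.02821172]
```

Panel edge at -91 mm confirms it is home. Now I'll go down into the slot.

Request:
play_rows(
  commands=[
    [[3,7,0],0],
    [[3,7,-20],0],
    [[3,7,-40],0],
    [[3,7,-52],0],
    [[3,7,-60],0],
    [[3,7,-66],0],
    [[3,7,-70],0],
    [[3,7,-74],0],
    [[3,7,-76],0],
    [[3,7,-76],0],
  ],
)

```text
clock: 7.03
tool_pos: [0.63, 0.1223, 0.1413]
orientation: [0.223, 0.975, -0.0, 0.0]
force: [0.4, 0.3, -0.2]
finger_gap: 0.0002
grip_force: 0.0
```

Run:
```python
from h import *
s=r.observe();p=s["tool_pos"];print(p,s["force"])
c=(-.0005,.124);R=.025;a0=.32
P0=F2W(c[0]+R*np.cos(a0),c[1]-R*np.sin(a0),0)
for i in range(0,16):
    a=a0+.1*i;P=F2W(c[0]+R*np.cos(a),c[1]-R*np.sin(a),0);print(round(a,2),((P-P0)*1000).round(1)[:2])
```

```text
[0.62996832 0.12229077 0.14128687] [ 0.35760221  0.30183737 -0.20399826]
0.32 [0. 0.]
0.42 [-1.2 -2.2]
0.52 [-2.6 -4.3]
0.62 [-4.2 -6.2]
0.72 [-6.  -7.9]
0.82 [-7.9 -9.5]
0.92 [-10.  -10.8]
1.02 [-12.3 -12. ]
1.12 [-14.6 -12.9]
1.22 [-17.  -13.6]
1.32 [-19.5 -14. ]
1.42 [-22.  -14.2]
1.52 [-24.5 -14.1]
1.62 [-26.9 -13.8]
1.72 [-29.4 -13.2]
1.82 [-31.7 -12.4]
```

Request:
play_rows(
  commands=[
    [[-1,-2,0],-0.1],
    [[-3,-4,0],-0.2],
    [[-4,-6,0],-0.3],
    [[-6,-8,0],-0.4],
    [[-8,-10,0],-0.5],
    [[-10,-11,0],-0.6],
    [[-12,-12,0],-0.7],
    [[-15,-13,0],-0.8],
    [[-17,-14,0],-0.9],
    [[-20,-14,0],-1.0],
    [[-20,-14,0],-1.0],
  ],
)

```text
clock: 7.95
tool_pos: [0.6117, 0.1085, 0.1427]
orientation: [0.664, 0.747, 0.002, 0.002]
force: [3.8, 1.1, 1.5]
finger_gap: 0.0001
grip_force: 1.6
```

Request:
play_rows(
  commands=[
    [[-2,0,0],-0.1],
    [[-5,0,0],-0.2],
    [[-7,0,0],-0.25],
    [[-7,0,0],-0.25],
  ],
)

```text
clock: 8.28
tool_pos: [0.6045, 0.1084, 0.1425]
orientation: [0.751, 0.661, 0.001, 0.001]
force: [3.1, 1.0, 1.9]
finger_gap: 0.0001
grip_force: 2.0
```

Request:
play_rows(
  commands=[
    [[-2,0,0],0],
    [[-4,1,0],0],
    [[-5,1,0],0],
    [[-6,1,0],0],
    [[-6,1,0],0],
  ],
)

```text
clock: 8.7
tool_pos: [0.5992, 0.1105, 0.1425]
orientation: [0.75, 0.661, 0.003, 0.001]
force: [5.5, 3.1, 3.0]
finger_gap: -0.0001
grip_force: 3.3
```

Request:
play_rows(
  commands=[
    [[-1,0,0],0],
    [[-2,0,0],0],
    [[-2,0,0],0],
  ],
)

```text
clock: 8.95
tool_pos: [0.5978, 0.1108, 0.1426]
orientation: [0.75, 0.661, 0.003, 0.001]
force: [7.1, 5.1, 3.0]
finger_gap: -0.0001
grip_force: 3.8
```

Request:
play_rows(
  commands=[
    [[-1,0,0],0],
    [[-2,0,0],0],
    [[-3,0,0],0],
    [[-3,0,0],0],
  ],
)

```text
clock: 9.28
tool_pos: [0.5952, 0.1108, 0.1428]
orientation: [0.75, 0.661, 0.003, 0.001]
force: [7.6, 4.2, 2.9]
finger_gap: -0.0002
grip_force: 3.9
```

Request:
play_rows(
  commands=[
    [[-1,0,0],0],
    [[-2,0,0],0],
    [[-3,0,0],0],
    [[-4,0,0],0],
    [[-4,0,0],0],
  ],
)

```text
clock: 9.7
tool_pos: [0.5927, 0.1105, 0.1431]
orientation: [0.75, 0.661, 0.004, 0.002]
force: [9.9, 3.4, 1.0]
finger_gap: -0.0003
grip_force: 4.7
```

Request:
play_rows(
  commands=[
    [[3,0,0],0],
    [[6,0,0],0],
    [[9,0,0],0],
    [[9,0,10],0],
    [[9,0,30],0],
    [[9,0,60],0],
    [[-10,-30,80],0],
    [[-25,-60,80],0],
    [[-40,-95,80],0],
    [[-55,-130,80],0],
    [[-70,-165,80],0],
    [[-85,-200,80],0],
  ],
)

```text
clock: 10.7
tool_pos: [0.5009, -0.0917, 0.2216]
orientation: [0.751, 0.661, -0.0, -0.001]
force: [0.1, 0.1, -0.5]
finger_gap: 0.0001
grip_force: 0.0
```

Run:
```python
from h import *
print(r.observe()["force"])
p,d=r.grab_frame("top")
cv2.imwrite("pics/crop2.png",cv2.resize(p[145:240,232:396],None,fx=4.8,fy=4.8,interpolation=cv2.INTER_CUBIC))
```

```text
[ 0.10666062  0.14035408 -0.48534272]
```

View pics/crop2.png

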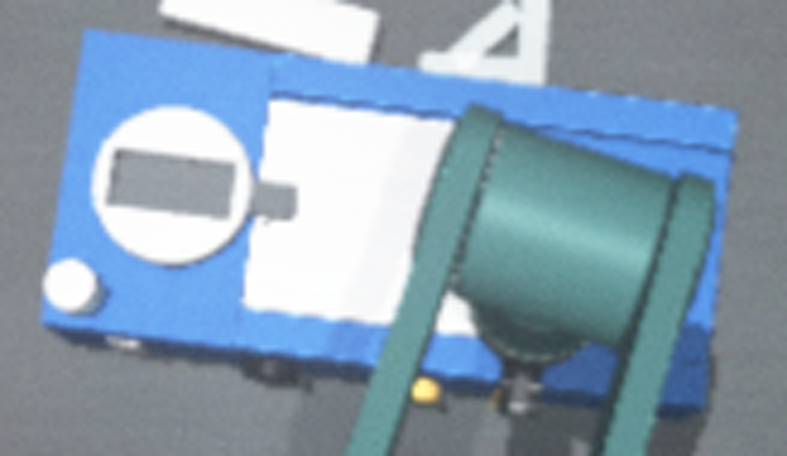

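The slot, (118,150)–(236,163), now runs parallel to the case edges, about 1.56 rad. The tongue lies over the panel at (280,202). I'll move clear and check the numbers.

Request:
play_rows(
  commands=[
    [[-10,-30,15],0],
    [[-20,-60,30],0],
    [[-30,-90,40],0],
    [[-40,-125,40],0],
    [[-50,-160,40],0],
    [[-60,-195,40],0],
    [[-60,-195,40],0],
    [[-60,-195,40],0],
    [[-60,-195,40],0],
  ],
)

```text
clock: 11.5
tool_pos: [0.4423, -0.2849, 0.2611]
orientation: [0.751, 0.66, 0.0, -0.001]
force: [-1.0, -0.4, 0.6]
finger_gap: -0.0001
grip_force: 0.0
```

Run:
```python
from h import *
s=r.observe();print(s["tool_pos"],s["force"])
p,d=r.grab_frame("top");cv2.imwrite("pics/final.png",cv2.resize(p[145:240,232:396],None,fx=4.8,fy=4.8))
px,X=cloud("top",d);f=W2F(X);b=p[px[:,1],px[:,0]]
m=(abs(f[:,0])<.065)&(f[:,1]<.06)&(f[:,1]>-.2)&(b.min(1)>190)&(X[:,2]<.17)&(X[:,2]>.1)
print("panel y",np.percentile(f[m,1],[.5,99.5]))
m=(np.hypot(f[:,0],f[:,1]-.124)<.046)&(b.max(1)<170)&(X[:,2]>.12)
print("slot",m.sum(),cv2.minAreaRect((f[m]*1000).astype(np.float32)))
```

```text
[ 0.44233097 -0.28485075  0.26111725] [-0.98171311 -0.37880009  0.64343398]
panel y [-0.0918455   0.05879417]
slot 140 ((3.0831680297851562, 127.75010681152344), (76.89077758789062, 32.916297912597656), 89.24634552001953)
```

View pics/final.png

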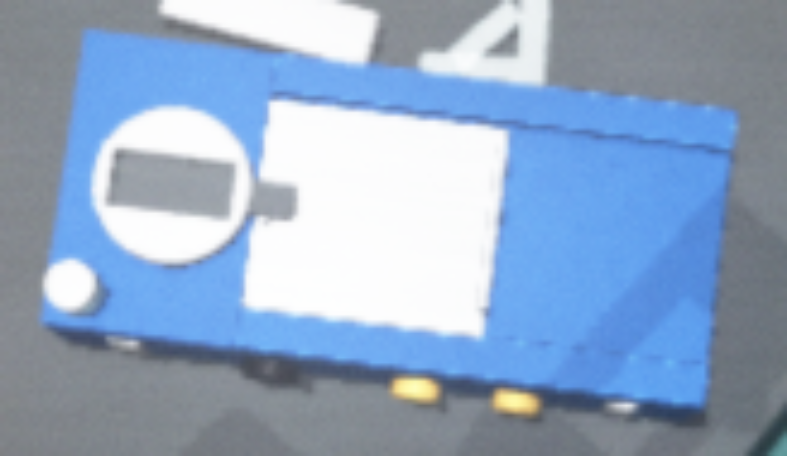

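The panel is home, with its edges at (268,100) and (507,130). The slot is within about 1° of the feeder's y axis, and the jar, tube and magnet have not moved. I'm handing it in.

```bash
python3 -c "
from cell import r
print(r.hand_in())"
```

```text
the job is handed in; nothing more can be done
None
```

I pushed the panel fully home, turned the cam clockwise to within about 1° of its locked position with the tongue over the panel, moved the arm clear, and handed the job in at about 11.5 s; no verdict was returned.

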